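Set the straightedge against two sprung stops and weight it down

TASK

Slide the straightedge forward over the foil-cutting board until its front edge bears gently on both spring stops at once, with no hard shoving against them. Then, without losing that contact, stand the taller, narrower of the two pots (the wax pot) upright on the straightedge's flat deck to hold it there, and let go. Leave the other pot alone.

Things in the scene. Friction and masses are not known exactly. Their poses are not given: they have to be found in the camera images.
- foil_board: Plywood foil-cutting board fixed on the counter, 280 x 300 mm, 12 mm thick; origin at the centre of its underside, x forward (away from the robot) to the rail and the two stops at its far side, y left, z up. The stops are black clamp blocks (30 x 26 x 17 mm, round thumb screw on top), each with an 8 mm round-nosed steel plunger pin lying along x, 6 mm above the board, pointing back (-x).
- stop_left: Left stop: mark flush in the board, 70 mm ahead of its centre and 85 mm to its left; axes as the board's. The plunger's nose stands nominally here, but the clamp has been set anywhere up to 7 mm nearer or farther along x, each stop on its own, and this reading does not show it: the true place must be felt. The clamp stays put.
- stop_right: Right stop: mark 85 mm right of the board's middle line, with its own unknown setting (up to 7 mm either way). Both plungers sink in under a spring: 0.6 N at first touch, 2.1 N after 6 mm, then a hard end. More than 12 N on a stop is too hard.
- straightedge: Loose aluminium straightedge flat on the board, at first askew and short of the stops; 0.8 to 1.0 kg; plate 80 (x) x 240 (y) x 10 mm; origin at the centre of its underside. The long front edge that must meet the stops is the face 40 mm ahead of the origin (+x). It slides with dry friction, about 4 to 7 N to keep moving, which also holds it against the springs when let go.
- straightedge_rib (a point): Middle of the top of the upright rib along the straightedge's rear edge: 12 mm thick (x), 200 mm long (y), top 30 mm above the straightedge's underside and 20 mm above its deck; rear face flush with the plate's, 40 mm behind the straightedge's origin. It can be pushed from behind or pinched from above.
- straightedge_deck (a point): Middle of the straightedge's flat deck, where the pot stands: 10 mm above its underside and 6 mm ahead of its origin; the deck is 68 mm wide (x) between rib and front edge.
- wax_pot: Closed cosmetic pot with a tan lid, 50 mm in diameter and 51 mm high (the taller, narrower pot), 0.25 kg, upright on the counter right of the board; origin at the centre of its underside, z up.
- cream_pot: Closed flat pot, 58 mm in diameter and 37 mm high, upright on the counter right of the board; to be left alone. Origin at the centre of its underside. The two pots may have changed places.
Things that resemble listed ones, but are neither listed nor needed, are in the scene too. What is shaped like the wax_pot but green or purple is not meant.

How it is judged:
By the outcome, as a careful person would: the job done as asked, in the order asked, and still so for the second after the job is handed in, with the robot touching nothing.
It also fails if it takes over 72 s, if anything falls off the work surface, if the arm or the gripper's body presses on something with over 40 N, if the wrist force passes 120 N, or if a joint passes its speed limit or range.

ROBOT

A 7-joint arm with a two-finger parallel gripper is mounted at the origin on a cart in front of the work surface, level with it; the furniture and walls round the work are solid. World frame = base frame: x ahead of the robot, y to its left, z up, the work surface at z = 0. Lengths are in m, angles in rad, forces in N, time in s.
With the tool pointing down it reaches from about 0.425 to 0.95 m from the base axis. Payload 4.7 kg.
Tool frame: the origin (TCP) lies midway between the tips of the shut fingers; the grasp point (between the pads) lies 19 mm behind it (robot.pinch_z is the distance from the TCP to the grasp point, in m); z points along the fingers, y is the direction in which the jaws open and shut (so a half turn about z gives the same grasp; the last joint's range is limited). The gripper opens to 85 mm and grips with 20 to 120 N. Pads are 22 mm wide; open, the fingers measure 114 mm over their backs; the gripper's body (76 mm by 85 mm) begins 54 mm behind the grasp point. The pads swing forward as they close: fully open they stand 13 mm farther back than shut.
Start: joints at [1.137, 0.469, -0.049, 1.532, 0.024, 1.141, -0.082], TCP at [0.266, -0.62, 0.231] pointing down, gripper open.
Joint ranges: [-2.59, 2.59], [-0.33, 1.99], [-1.39, 1.29], [0.1, 2.45], [-1.04, 4.18], [0.21, 1.99], [-2.66, 2.66]. Speed limits (rad/s): [2.57, 2.57, 3.14, 3.14, 3.14, 3.14, 3.14].

INTERFACE

Orientations are given as a unit quaternion [x, y, z, w].
In Python, from workcell import robot gives the robot as it stands. The module is installed in compiled form; this text tells all that it offers.
- The arm moves only by the tool apply_moves, never from a script. Its argument "increments" is a list of rows, each a list of 3 entries, a list of its own where there are three numbers: the gripper command: -1 is shut, 1 is fully open, values between are in proportion, then the shift along the tool's x, y, z each as a share of 20 mm, from -1 to 1, then the turn, a rotation vector about the tool's x, y, z each as a share of 0.12 rad, from -1 to 1. In form: [[claw, [x, y, z], [rx, ry, rz]], ...]. A call has exactly 5 rows; each row shifts and turns the pose as measured when the row begins, along the tool's axes as they then stand; what a row does not reach is not made up. A row lasts 1/12 s, in which the tool goes at most 41.7 mm and 7.16 degrees, less where a joint would pass 70% of its speed; a pose out of reach is approached as far as the arm can. A call with a number of a shift or a turn outside -1 to 1 is refused whole. A call with a gripper value outside its range is refused whole. The fingers move at their own pace and stop on an object; "grip_force" is the grip in N (left out, the last holds). Time passes only in rows, so rows that do not move let the fingers close, or fill a call up. It gives the time, the measured TCP pose, the force and the opening at its end, in the units of the state.
- robot.get_state(): the state, without advancing time (a new reading comes with each control period).
- robot.read_camera(name): name is "scene" or "top" or "wrist"; returns the picture (480x640x3 uint8, red, green, blue); there is no depth.
- robot.get_calibration(name): a dict with "vfov" (degrees; the focal length in pixels is half the picture's height over the tangent of half this angle, whatever the lens; pixels are square), "cx", "cy" (the principal point, pixels), "D" ([k1, k2, p1, p2, k3] as OpenCV has them; the pictures are not rectified), "origin" and "orientation" of the camera in the world; the wrist camera has in their place "T_tool_cam" (4x4, takes a point from camera to tool coordinates, whose origin is the TCP and whose axes are the flange's). Camera axes: x right, y down, z forward; pixel columns grow to the right and rows downward; lengths in m; the calibration is good to about 2 mm. A picture is of the moment at which its call begins: read the wrist's pose just before it. get_calibration takes no time and is no camera call.
- robot.hand_in(): hands the job in, once; it reports no verdict.
The state is a dict: "t": time; "joint_pos": joint angles; "qvel": joint speeds; "joint_efforts": joint torques, N m; "tcp_pos": TCP position; "tool_rot": TCP orientation; "wrist_force": force on the tool from outside, world axes, zero at the start; "wrist_torque": the same for the moment, N m; "gripper_width": finger opening in m.
Only numpy, scipy, OpenCV 4.12 (cv2) and the standard library are available. Lean on these libraries where they do the work, as an engineer would, in place of code of your own. Each camera call takes 0.05 s, during which the arm holds its last target.

## Working session

There is one attempt and no reset: what is moved stays moved. The work goes in short steps, Python scripts to look and compute and a tool call to move; the robot and the scene stay as the last step left them, time stands still between calls to the robot, and variables do not carry over. Pictures are saved under pics/ and viewed, and the job is handed in when it is done.

Besides the shell and the picture viewer there is one more tool, called in YAML: its name, and indented under it one key for each argument. apply_moves: Moves the arm, as the interface text tells. Shift numbers are shares of 20 mm and turn numbers shares of 0.12 rad, none past 1 either way. Its arguments: {"type":"object","properties":{"increments":{"type":"array"},"grip_force":{"type":"number"}},"required":["increments"]}

```bash
mkdir -p pics
cat > h.py <<'E'
import numpy as np,cv2
from workcell import robot
from scipy.spatial.transform import Rotation as R
def grab(n,f):
    st=robot.get_state(); im=robot.read_camera(n)
    cv2.imwrite(f'pics/{f}.png',im[:,:,::-1]); np.savez(f'pics/{f}.npz',p=st['tcp_pos'],q=st['tool_rot'],t=st['t'])
    return im,st
def cam(n,st=None):
    c=robot.get_calibration(n); f=240/np.tan(np.radians(c['vfov'])/2)
    K=np.array([[f,0,c['cx']],[0,f,c['cy']],[0,0,1]]); D=np.array(c['D'],float)
    if 'T_tool_cam' in c:
        T=np.eye(4);T[:3,:3]=R.from_quat(st['q'] if 'q' in st else st['tool_rot']).as_matrix();T[:3,3]=st['p'] if 'p' in st else st['tcp_pos']
        T=T@np.array(c['T_tool_cam'])
    else:
        T=np.eye(4);o=np.array(c['orientation']);T[:3,:3]=R.from_quat(o).as_matrix() if o.size==4 else o;T[:3,3]=c['origin']
    return K,D,T
def ray(n,px,z,st=None):
    K,D,T=cam(n,st); px=np.array(px,float).reshape(-1,1,2)
    u=cv2.undistortPoints(px,K,D).reshape(-1,2)
    d=np.c_[u,np.ones(len(u))]@T[:3,:3].T; o=T[:3,3]
    return o+d*((z-o[2])/d[:,2])[:,None]
def proj(n,P,st=None):
    K,D,T=cam(n,st); Ti=np.linalg.inv(T)
    return cv2.projectPoints(np.array(P,float).reshape(-1,1,3),cv2.Rodrigues(Ti[:3,:3])[0],Ti[:3,3],K,D)[0].reshape(-1,2)
E
python3 - <<'E'
from h import *
for n in('scene','top','wrist'): grab(n,n+'0'); print(n,robot.get_calibration(n))
print(robot.get_state(),robot.pinch_z)
E
```

```text
scene {'vfov': 55.675327865801385, 'cx': 320.4772526811727, 'cy': 243.08943751881475, 'D': array([-0.08829355,  0.        ,  0.        ,  0.        ,  0.        ]), 'origin': array([0.08801784, 0.13315907, 0.585348  ]), 'orientation': array([-0.33006175,  0.84123223, -0.39373768,  0.168399  ])}
top {'vfov': 46.30226826579329, 'cx': 316.33434140925596, 'cy': 241.75559619087718, 'D': array([-0.07679796,  0.        ,  0.        ,  0.        ,  0.        ]), 'origin': array([ 0.46387187, -0.32502425,  1.22900668]), 'orientation': array([ 0.70730826, -0.70612261,  0.03045979, -0.01334459])}
wrist {'vfov': 59.60449262852825, 'cx': 318.06360661153934, 'cy': 240.60150461285804, 'D': array([-0.05137661,  0.        ,  0.        ,  0.        ,  0.        ]), 'T_tool_cam': array([[ 2.09802838e-03, -9.56654765e-01, -2.91216859e-01,
         7.41774593e-02],
       [ 9.99997688e-01,  1.86976107e-03,  1.06212151e-03,
         6.65986856e-04],
       [-4.71577657e-04, -2.91218414e-01,  9.56656476e-01,
        -1.42988260e-01],
       [ 0.00000000e+00,  0.00000000e+00,  0.00000000e+00,
         1.00000000e+00]])}
{'t': 0.15, 'joint_pos': array([ 1.13710612,  0.46928315, -0.04859569,  1.53338312,  0.02409842,
        1.14102716, -0.08228734]), 'qvel': array([-1.85216486e-03, -3.02795580e-03,  3.84316063e-05, -3.94188261e-03,
        1.48849313e-03,  7.53608766e-04,  1.41743345e-04]), 'joint_efforts': array([ 1.61980082e-03, -5.10761547e+01, -4.61909850e-02, -2.37977690e+01,
        1.08066454e-02,  5.37721440e-03, -2.54605744e-06]), 'tcp_pos': array([ 0.26567794, -0.62004049,  0.23049974]), 'tool_rot': array([ 9.79583886e-01,  2.01034417e-01, -1.74616872e-04, -7.37337956e-04]), 'wrist_force': array([-0.67070328, -0.78047391,  0.40126252]), 'wrist_torque': array([-0.00034265,  0.02474775,  0.03826203]), 'gripper_width': 0.08540826233682793} 0.0187
```

View pics/scene0.png

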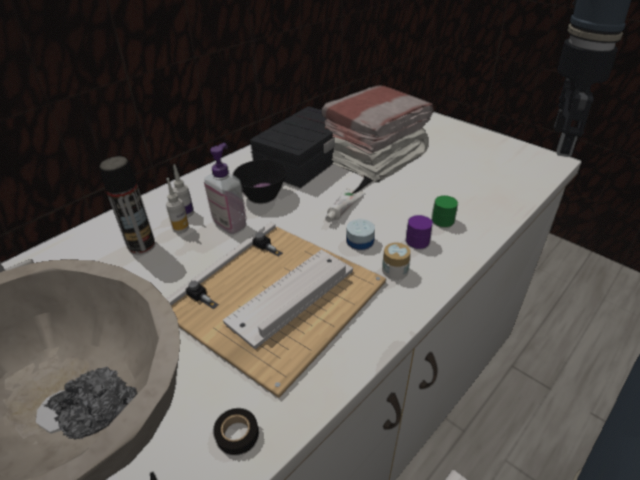

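View pics/top0.png

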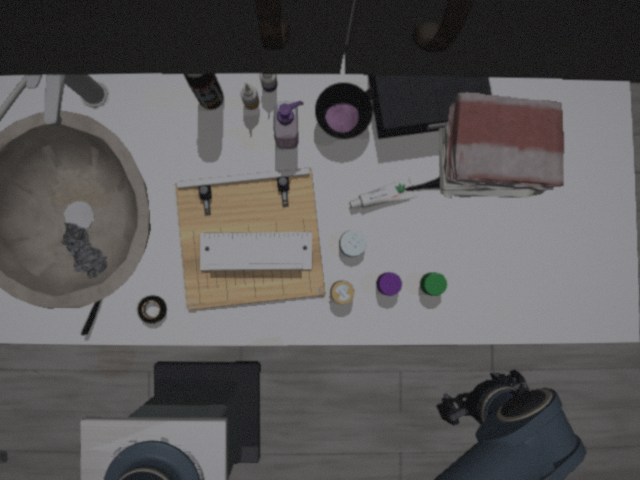

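View pics/wrist0.png

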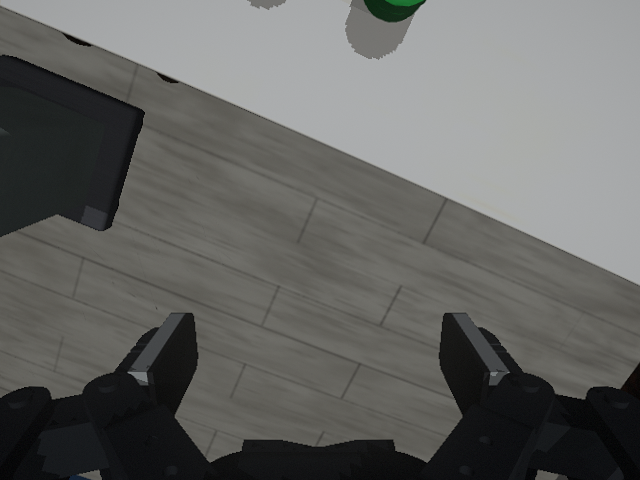

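Run:
```python
from h import *
im=cv2.imread('pics/top0.png'); c=im[160:320,165:445]
cv2.imwrite('pics/topc.png',cv2.resize(c,None,fx=2.8,fy=2.8,interpolation=cv2.INTER_CUBIC))
im=cv2.imread('pics/scene0.png'); c=im[190:370,160:470]
cv2.imwrite('pics/scc.png',cv2.resize(c,None,fx=2.5,fy=2.5,interpolation=cv2.INTER_CUBIC))
```

```text
(no output)
```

View pics/topc.png

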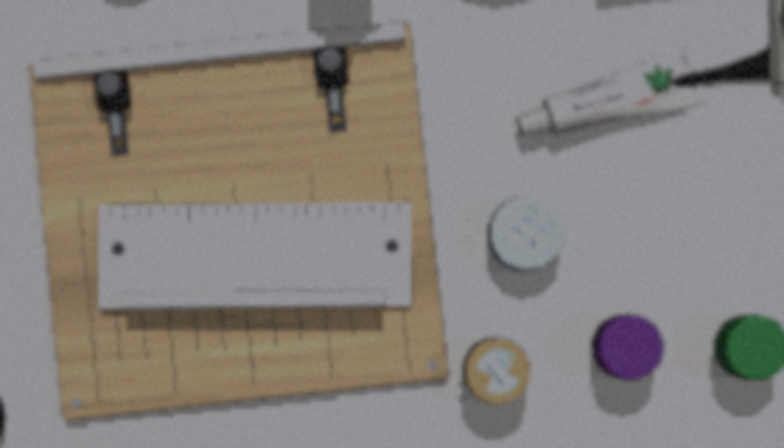

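View pics/scc.png

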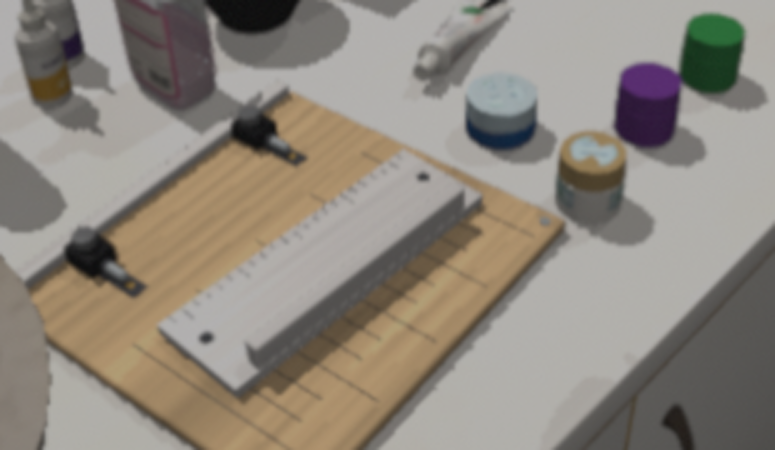

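Run:
```python
from h import *
def cv(l): return (np.array(l,float)+.5)/2.8-.5+np.array([165,160])
b=ray('top',cv([(66,411),(443,373),(409,38)]),.012); print(b, np.linalg.norm(b[0]-b[1]))
s=ray('top',cv([(98,204),(411,203),(411,305),(98,308)]),.022); print(s,[np.linalg.norm(s[i]-s[(i+1)%4]) for i in range(4)])
m=(s[0]+s[1])/2;print('front mid',m, 'dir',np.degrees(np.arctan2((s[0]-s[1])[0],-(s[0]-s[1])[1])))
print('board dir',np.degrees(np.arctan2((b[0]-b[1])[0],-(b[0]-b[1])[1])))
print('wax',ray('top',cv([497,370]),.051),'cream',ray('top',cv([526,234]),.037))
print('wax diam',np.linalg.norm(np.diff(ray('top',cv([(465,370),(529,370)]),.051),axis=0)))
print('plungers noses',ray('top',cv([(119,153),(337,129)]),.018+.0))
def cs(l): return (np.array(l,float)+.5)/2.5-.5+np.array([160,190])
print('scene s',ray('scene',cs([(161,328),(404,152),(481,202),(238,390)]),.022))
print('scene wax',ray('scene',cs([593,153]),.051))
```

```text
[[ 0.39892228 -0.07828663  0.012     ]
 [ 0.42863333 -0.3687589   0.012     ]
 [ 0.68981341 -0.34208508  0.012     ]] 0.2919878222350675
[[ 0.55807807 -0.10288425  0.022     ]
 [ 0.55946596 -0.34369762  0.022     ]
 [ 0.48095918 -0.34381092  0.022     ]
 [ 0.47816571 -0.10394226  0.022     ]] [np.float64(0.24081736613102286), np.float64(0.07850685493019374), np.float64(0.23988492583861473), np.float64(0.07991936327778854)]
front mid [ 0.55877201 -0.22329094  0.022     ] dir -179.6697891566406
board dir -174.15979283533682
wax [[ 0.43199531 -0.40780095  0.051     ]] cream [[ 0.53485745 -0.43107243  0.037     ]]
wax diam 0.04798863722099554
plungers noses [[ 0.59798735 -0.11783046  0.018     ]
 [ 0.6171316  -0.28633502  0.018     ]]
scene s [[ 0.55052752 -0.10581972  0.022     ]
 [ 0.55468342 -0.34205298  0.022     ]
 [ 0.47420438 -0.33856105  0.022     ]
 [ 0.4743892  -0.10746959  0.022     ]]
scene wax [[ 0.42782127 -0.40827364  0.051     ]]
```

apply_moves:
  increments:
    - [1, [0.3, -1, 0], [0, 0, 0.66]]
    - [1, [0.3, -1, 0], [0, 0, 0.66]]
    - [1, [0.3, -1, 0], [0, 0, 0.66]]
    - [1, [0.3, -1, 0], [0, 0, 0.66]]
    - [1, [0.3, -1, 0], [0, 0, 0.66]]

```text
t: 0.57
tcp_pos: [0.2675, -0.5162, 0.2271]
tool_rot: [1.0, -0.008, -0.002, -0.001]
wrist_force: [0.2, 0.3, 0.5]
gripper_width: 0.0851
```

apply_moves:
  increments:
    - [1, [0.55, -1, 0], [0, 0, 0]]
    - [1, [0.55, -1, 0], [0, 0, 0]]
    - [1, [0.55, -1, 0], [0, 0, 0]]
    - [1, [0.55, -1, 0.2], [0, 0, 0]]
    - [1, [0.55, -1, 0.2], [0, 0, 0]]

```text
t: 0.98
tcp_pos: [0.3233, -0.4123, 0.2187]
tool_rot: [1.0, -0.012, -0.003, -0.002]
wrist_force: [0.1, -0.8, -0.1]
gripper_width: 0.0855
```

apply_moves:
  increments:
    - [1, [0.55, -1, 0.2], [0, 0, 0]]
    - [1, [0.55, -1, 0.2], [0, 0, 0]]
    - [1, [0.55, -1, 0.2], [0, 0, 0]]
    - [1, [0.55, -1, 0.2], [0, 0, 0]]
    - [1, [0.55, -1, 0.2], [0, 0, 0]]

```text
t: 1.4
tcp_pos: [0.382, -0.3078, 0.1974]
tool_rot: [1.0, -0.012, -0.003, -0.002]
wrist_force: [0.6, -0.2, -0.5]
gripper_width: 0.0855
```

apply_moves:
  increments:
    - [1, [0.55, -1, 0.2], [0, 0, -0.1]]
    - [1, [0.55, -1, 0.2], [0, 0, -0.1]]
    - [1, [0.55, -1, 0.2], [0, 0, -0.1]]
    - [1, [0.55, -1, 0.2], [0, 0, 0]]
    - [1, [0.55, -1, 0.2], [0, 0, 0]]

```text
t: 1.82
tcp_pos: [0.4385, -0.2022, 0.176]
tool_rot: [1.0, 0.006, -0.003, -0.002]
wrist_force: [0.1, 0.0, 1.1]
gripper_width: 0.0855
```

Run:
```python
from h import *
im,st=grab('wrist','w1'); print(st['tcp_pos'],st['tool_rot'],st['wrist_force'],st['wrist_torque'])
```

```text
[ 0.43846234 -0.20223656  0.17598669] [ 0.99997255  0.00624809 -0.00349906 -0.00190038] [0.09721677 0.01154961 1.11697109] [ 0.01361813 -0.00271169  0.03526571]
```

View pics/w1.png

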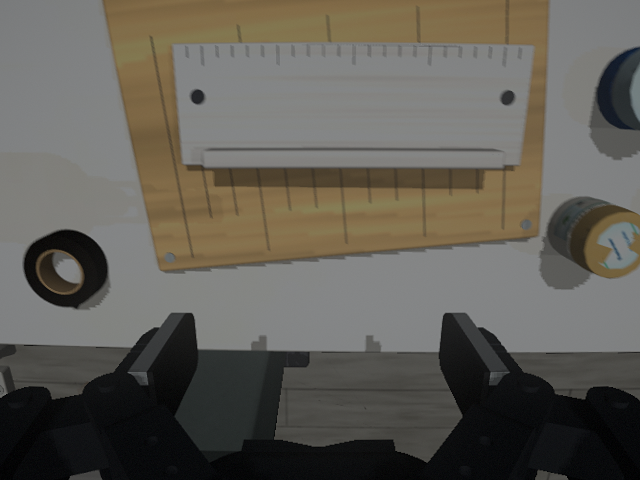

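apply_moves:
  increments:
    - [1, [1, 0.2, 0], [0, 0, 0]]
    - [1, [1, 0.2, 0], [0, 0, 0]]
    - [1, [1, 0.2, 0], [0, 0, 0]]
    - [1, [1, 0.2, 0], [0, 0, 0]]
    - [1, [1, 0.2, 0], [0, 0, 0]]

```text
t: 2.28
tcp_pos: [0.5403, -0.2108, 0.1727]
tool_rot: [1.0, 0.013, -0.007, -0.005]
wrist_force: [0.2, -0.5, 0.2]
gripper_width: 0.0854
```

Run:
```python
from h import *
im,st=grab('wrist','w2'); print(st['tcp_pos'],st['tool_rot'],st['wrist_force'],st['wrist_torque'])
```

```text
[ 0.54030601 -0.2107543   0.17266792] [ 0.99988205  0.01302366 -0.0066998  -0.00462456] [ 0.19114241 -0.51709363  0.21083943] [ 0.02322378 -0.03124674 -0.00438272]
```

View pics/w2.png

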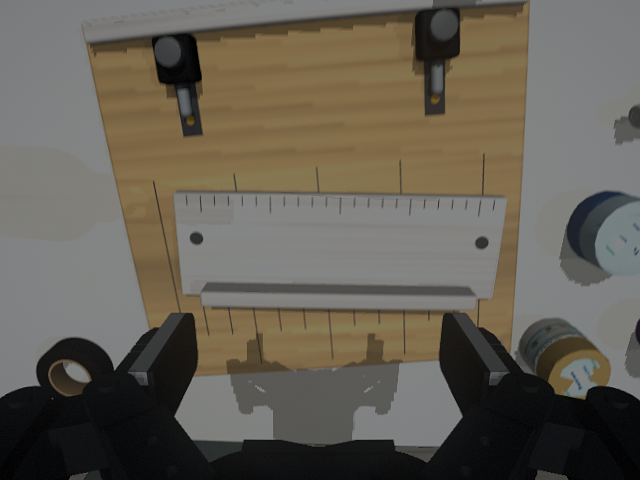

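Run:
```python
from h import *
im=cv2.imread('pics/w2.png'); a=im[25:145,140:225]; b=im[0:120,400:485]
cv2.imwrite('pics/w2c.png',cv2.resize(np.hstack([a,b]),None,fx=4.5,fy=4.5,interpolation=cv2.INTER_CUBIC))
```

```text
(no output)
```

View pics/w2c.png

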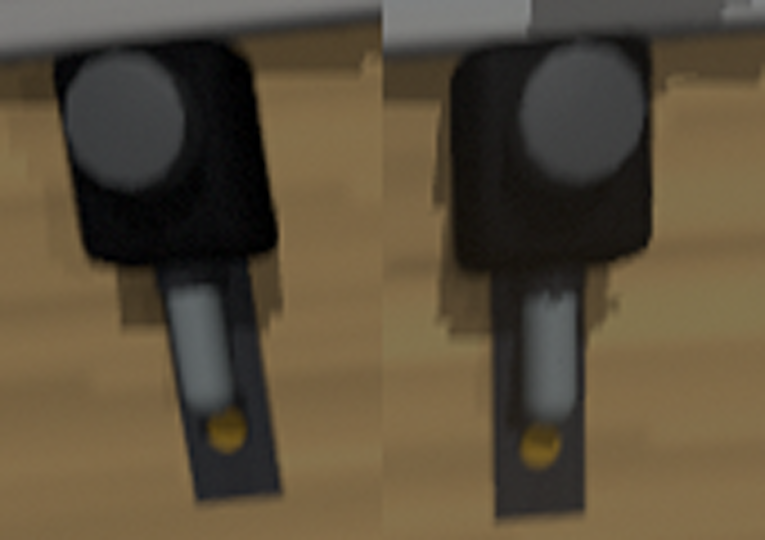

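Run:
```python
from h import *
st=np.load('pics/w2.npz')
def c(p,o): return (np.array(p,float)+.5)/4.5-.5+np.array(o)
L=ray('wrist',c((211,418),(140,25)),.018,st)[0]; Rn=ray('wrist',c((549-382.5,427),(400,0)),.018,st)[0]
dl=ray('wrist',c((228,430),(140,25)),.012,st)[0]; dr=ray('wrist',c((540-382.5,446),(400,0)),.012,st)[0]
print('noses',L,Rn,'dots',dl,dr,np.linalg.norm(dl-dr))
yb=(dl-dr)/np.linalg.norm(dl-dr); xb=np.array([yb[1],-yb[0],0]); print('yaw b',np.degrees(np.arctan2(xb[1],xb[0])))
print('offset nose-dot along x',(L-dl)@xb,(Rn-dr)@xb,'y',(L-dl)@yb,(Rn-dr)@yb)
n=L-Rn; print('nose line yaw',np.degrees(np.arctan2(-n[0],n[1])))
s=ray('wrist',[(174,193),(506,198),(491,298),(184,295)],.022,st)
f=s[0]-s[1]; print(s,np.linalg.norm(f),'se yaw',np.degrees(np.arctan2(-f[0],f[1])))
fx=np.array([f[1],-f[0],0])/np.linalg.norm(f)
print('gaps',(L-s[1])@fx,(Rn-s[1])@fx)
r=ray('wrist',[(202,306),(475,310)],.042,st); print('rib rear top',r)
b=ray('wrist',[(598,360)],.051,st); print('waxlid',ray('wrist',[(582,365)],.051,st))
```

```text
noses [ 0.60802119 -0.11784567  0.018     ] [ 0.62775552 -0.28764946  0.018     ] dots [ 0.60608174 -0.11854638  0.012     ] [ 0.62515471 -0.2881089   0.012     ] 0.17063184944000712
yaw b 6.417845524918056
offset nose-dot along x 0.0020056179704573203 0.0026358742997642727 y 0.0004795316133910132 0.00016585469052816807
nose line yaw 6.629087461632685
[[ 0.55580761 -0.10686258  0.022     ]
 [ 0.55942309 -0.34412064  0.022     ]
 [ 0.48099157 -0.34538563  0.022     ]
 [ 0.47604214 -0.10850508  0.022     ]] 0.2372856080866251 se yaw 0.873039251782389
gaps 0.05204017521191582 0.06918494698484208
rib rear top [[ 0.47736372 -0.12805879  0.042     ]
 [ 0.48042577 -0.32595746  0.042     ]]
waxlid [[ 0.44127008 -0.41034085  0.051     ]]
```

```bash
cat >> h.py <<'E'
def plan(p,yaw):
    st=robot.get_state(); Rc=R.from_quat(st['tool_rot']); y=np.radians(yaw)
    u=np.array([np.cos(y),np.sin(y),0]); M=np.c_[u,[np.sin(y),-np.cos(y),0],[0,0,-1]]
    Rt=R.from_matrix(M)
    print('cur',st['tcp_pos'].round(4),'yaw',np.degrees(np.arctan2(*Rc.as_matrix()[[1,0],0])).round(2),'t',round(st['t'],2))
    print('shift shares now-axes',(Rc.inv().apply(np.array(p)-st['tcp_pos'])/.02).round(2),'tgt-axes',(Rt.inv().apply(np.array(p)-st['tcp_pos'])/.02).round(2),'turn shares',((Rc.inv()*Rt).as_rotvec()/.12).round(2))
E
python3 -c "
from h import *
plan((.445,-.225,.008),.8)"
```

```text
cur [ 0.5446 -0.2111  0.1727] yaw 1.55 t 2.33
shift shares now-axes [-4.93  0.64  8.27] tgt-axes [-4.99  0.63  8.24] turn shares [-0.07  0.07  0.11]
```

apply_moves:
  increments:
    - [1, [-1, 0.1, 0.3], [-0.07, 0.07, 0.11]]
    - [1, [-1, 0.1, 0.3], [0, 0, 0]]
    - [1, [-1, 0.1, 0.3], [0, 0, 0]]
    - [1, [-1, 0.1, 0.6], [0, 0, 0]]
    - [1, [-0.9, 0.1, 1], [0, 0, 0]]

```text
t: 2.75
tcp_pos: [0.4526, -0.2227, 0.1231]
tool_rot: [1.0, 0.01, 0.006, 0.001]
wrist_force: [0.2, -0.6, -0.6]
gripper_width: 0.0849
```

```bash
python3 -c "
from h import *
plan((.445,-.225,.008),.8)"
```

```text
cur [ 0.4526 -0.2227  0.1231] yaw 1.13 t 2.75
shift shares now-axes [-0.45  0.1   5.75] tgt-axes [-0.38  0.11  5.75] turn shares [ 0.01 -0.1   0.05]
```

apply_moves:
  increments:
    - [1, [-0.2, 0.1, 1], [0, -0.05, 0]]
    - [1, [-0.2, 0, 1], [0, -0.05, 0]]
    - [1, [0, 0, 1], [0, 0, 0]]
    - [1, [0, 0, 1], [0, 0, 0]]
    - [1, [0, 0, 0.8], [0, 0, 0]]

```text
t: 3.17
tcp_pos: [0.4372, -0.2274, 0.0234]
tool_rot: [1.0, 0.007, -0.002, 0.001]
wrist_force: [1.2, 0.2, -0.2]
gripper_width: 0.0852
```

```bash
python3 -c "
from h import *
plan((.445,-.225,.008),.8)"
```

```text
cur [ 0.4372 -0.2274  0.0234] yaw 0.8 t 3.17
shift shares now-axes [ 0.39 -0.12  0.77] tgt-axes [ 0.39 -0.11  0.77] turn shares [0.02 0.03 0.  ]
```

apply_moves:
  increments:
    - [1, [0.3, 0, 0.5], [0, 0, 0]]
    - [1, [0.3, 0, 0.2], [0, 0, 0]]
    - [1, [0.3, 0, 0], [0, 0, 0]]
    - [1, [0, 0, 0], [0, 0, 0]]
    - [1, [0, 0, 0], [0, 0, 0]]

```text
t: 3.58
tcp_pos: [0.4531, -0.2268, 0.0055]
tool_rot: [1.0, 0.007, -0.005, 0.0]
wrist_force: [0.5, 0.3, 0.4]
gripper_width: 0.0851
```

Run:
```python
from h import *
im,st=grab('wrist','w3'); plan((.465,-.225,.008),.8); print(st['wrist_force'],st['wrist_torque'])
```

```text
cur [ 0.4534 -0.2268  0.0058] yaw 0.76 t 3.63
shift shares now-axes [ 0.58 -0.08 -0.12] tgt-axes [ 0.58 -0.08 -0.11] turn shares [ 0.    0.08 -0.01]
[0.46485445 0.25438232 0.41910086] [ 0.01062079  0.02375547 -0.02463311]
```

View pics/w3.png

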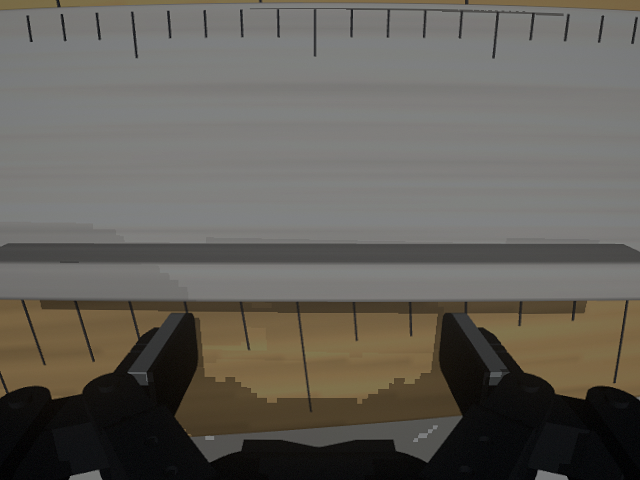

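apply_moves:
  increments:
    - [1, [0.3, 0, -0.05], [0, 0.04, 0]]
    - [1, [0.2, 0, -0.05], [0, 0.04, 0]]
    - [1, [0.2, 0, 0], [0, 0, 0]]
    - [1, [0.2, 0, 0], [0, 0, 0]]
    - [1, [0.2, 0, 0], [0, 0, 0]]

```text
t: 4.05
tcp_pos: [0.4681, -0.227, 0.0092]
tool_rot: [1.0, 0.006, -0.008, -0.0]
wrist_force: [-10.1, -0.1, 8.3]
gripper_width: 0.0854
```

apply_moves:
  increments:
    - [1, [0.2, 0, 0], [0, 0, -0.15]]
    - [1, [0.2, 0, 0], [0, 0, -0.17]]
    - [1, [0.2, 0, 0], [0, 0, -0.17]]
    - [1, [0.2, 0, 0], [0, 0, -0.17]]
    - [1, [0.2, 0, 0], [0, 0, -0.17]]

```text
t: 4.47
tcp_pos: [0.4638, -0.2292, 0.0083]
tool_rot: [0.998, 0.048, -0.033, -0.004]
wrist_force: [-10.9, -0.4, 9.6]
gripper_width: 0.0858
```

Run:
```python
from h import *
im,st=grab('wrist','w4'); plan((.505,-.22,.008),6.6); print(st['wrist_force'],st['wrist_torque'])
```

```text
cur [ 0.4638 -0.2292  0.0083] yaw 5.51 t 4.52
shift shares now-axes [ 2.09 -0.26 -0.12] tgt-axes [ 2.1  -0.22  0.01] turn shares [-0.1   0.55 -0.16]
[-10.87142365  -0.44464207   9.61411843] [-0.44537262  1.99137081 -0.46519009]
```

View pics/w4.png

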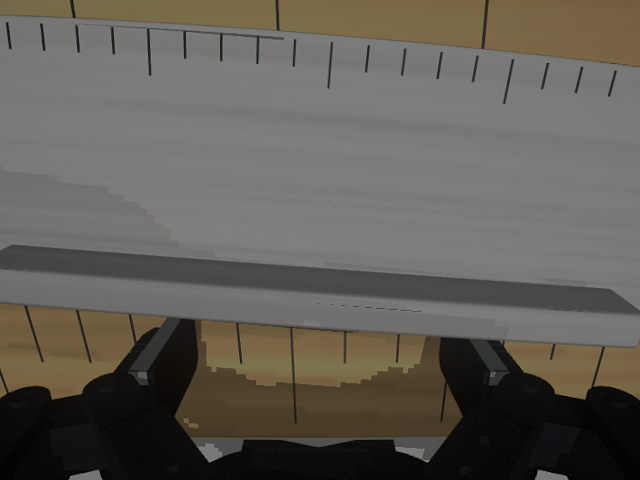

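apply_moves:
  increments:
    - [1, [0.2, 0, -0.2], [0, 0.3, 0]]
    - [1, [0.3, 0, -0.1], [0, 0.3, 0]]
    - [1, [0.35, 0, -0.05], [0, 0.2, 0]]
    - [1, [0.35, 0, 0], [0, 0.1, 0]]
    - [1, [0.35, 0, 0], [0, 0.1, 0]]

```text
t: 4.93
tcp_pos: [0.4846, -0.2275, 0.0133]
tool_rot: [0.999, 0.044, 0.018, -0.009]
wrist_force: [-9.6, -0.7, 4.6]
gripper_width: 0.0851
```

Run:
```python
from h import *
st=robot.get_state(); plan((.505,-.22,.008),6.6); print(st['wrist_force'],st['wrist_torque'])
```

```text
cur [ 0.4846 -0.2275  0.0133] yaw 5.03 t 4.93
shift shares now-axes [ 1.04 -0.28  0.31] tgt-axes [ 1.06 -0.25  0.27] turn shares [-0.13 -0.31 -0.23]
[-9.59205471 -0.67212002  4.62888365] [-0.22170997  1.76845245  0.0699888 ]
```

apply_moves:
  increments:
    - [1, [0.3, 0, 0.1], [0, -0.1, -0.05]]
    - [1, [0.3, 0, 0.05], [0, 0, -0.05]]
    - [1, [0.3, 0, 0], [0, 0.07, -0.05]]
    - [1, [0.3, 0, 0], [0, 0.07, -0.05]]
    - [1, [0.2, 0, 0], [0, 0.07, -0.05]]

```text
t: 5.35
tcp_pos: [0.4963, -0.2276, 0.0102]
tool_rot: [0.998, 0.056, 0.006, -0.011]
wrist_force: [-10.1, -0.3, 8.4]
gripper_width: 0.0854
```

Run:
```python
from h import *
im,st=grab('wrist','w5'); plan((.505,-.22,.008),6.6); print(st['wrist_force'],st['wrist_torque'])
```

```text
cur [ 0.4964 -0.2276  0.0102] yaw 6.44 t 5.4
shift shares now-axes [ 0.47 -0.33  0.12] tgt-axes [ 0.47 -0.33  0.11] turn shares [-0.17 -0.12 -0.02]
[-10.12430039  -0.31116831   8.39378111] [-0.39227794  2.10716452 -0.30681085]
```

View pics/w5.png

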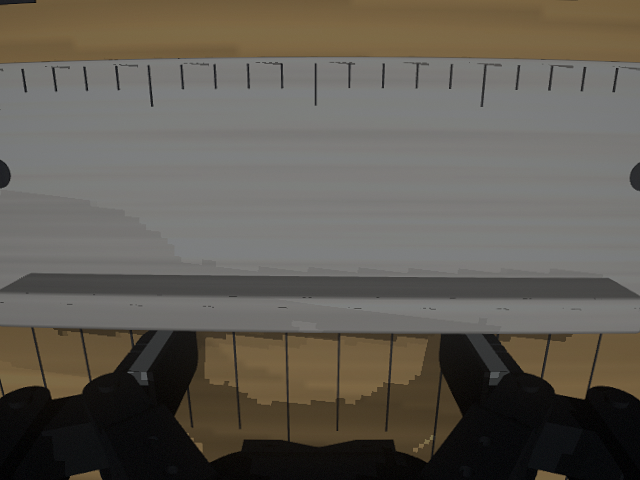

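```bash
cat >> h.py <<'E'
NL=np.array([.6080,-.1178,.018]); NR=np.array([.6278,-.2876,.018])
def edge(f,rows=(5,140),cols=(60,600)):
    im=cv2.imread(f'pics/{f}.png'); st=np.load(f'pics/{f}.npz')
    b=cv2.GaussianBlur(im,(3,3),0).astype(int); s=b[:,:,2]-b[:,:,0]  # wood: red>>blue
    pts=[]
    for c in range(*cols,10):
        col=s[rows[0]:rows[1],c]; w=np.where(col<25)[0]
        w=[k for k in w if (col[k:k+6]<25).all()]
        if w and w[0]>0: pts.append((c,rows[0]+w[0]-.5))
    P=ray('wrist',pts,.022,st); k=np.polyfit(P[:,1],P[:,0],1)
    r=P[:,0]-np.polyval(k,P[:,1]); ok=abs(r)<.0015; k=np.polyfit(P[ok,1],P[ok,0],1)
    yaw=-np.arctan(k[0]); u=np.array([np.cos(yaw),np.sin(yaw)])
    g=[(n[:2]-[np.polyval(k,0),0])@u for n in(NL,NR)]
    print('edge yaw',np.degrees(yaw).round(2),'n',ok.sum(),len(ok),'gapL,R mm',np.round(np.array(g)*1e3,1))
    return k
E
python3 -c "
from h import *
edge('w5');edge('w4',rows=(3,140))"
```

```text
edge yaw 6.52 n 54 54 gapL,R mm [32.9 33.3]
edge yaw 1.22 n 54 54 gapL,R mm [50.2 66.4]
```

apply_moves:
  increments:
    - [1, [0.3, 0, -0.05], [0, 0.1, 0]]
    - [1, [0.3, 0, -0.05], [0, 0.08, 0]]
    - [1, [0.3, 0, -0.03], [0, 0.08, 0]]
    - [1, [0.3, 0, -0.03], [0, 0.08, 0]]
    - [1, [0.3, 0, -0.03], [0, 0.08, 0]]

```text
t: 5.82
tcp_pos: [0.5227, -0.2241, 0.0127]
tool_rot: [0.998, 0.056, 0.027, -0.013]
wrist_force: [-3.0, -0.1, -2.7]
gripper_width: 0.0853
```

Run:
```python
from h import *
im,st=grab('wrist','w6'); plan((.505,-.22,.008),6.6); print(st['wrist_force'],st['wrist_torque']); edge('w6')
```

```text
cur [ 0.5243 -0.2239  0.0131] yaw 6.39 t 5.87
shift shares now-axes [-0.95 -0.3   0.21] tgt-axes [-0.94 -0.3   0.26] turn shares [-0.19 -0.49 -0.02]
[-2.96759427 -0.13693007 -2.7226645 ] [-0.16481281  0.82857563  0.04718747]
edge yaw 6.6 n 50 50 gapL,R mm [7.1 7.2]
```

View pics/w6.png

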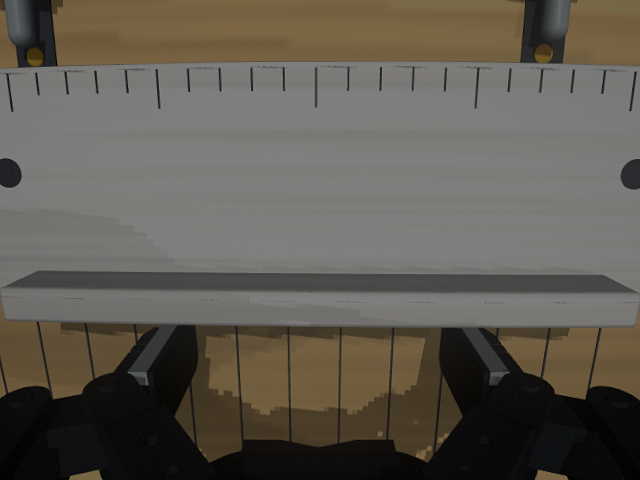

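apply_moves:
  increments:
    - [1, [0, 0, 0], [0, -0.25, 0]]
    - [1, [0.05, 0, 0], [0, -0.15, 0]]
    - [1, [0.1, 0, 0], [0, 0, 0]]
    - [1, [0.12, 0, 0], [0, 0.03, 0]]
    - [1, [0.12, 0, 0], [0, 0.03, 0]]

```text
t: 6.28
tcp_pos: [0.5296, -0.2233, 0.0135]
tool_rot: [0.998, 0.057, 0.003, -0.012]
wrist_force: [-10.9, -0.2, 7.3]
gripper_width: 0.0854
```

Run:
```python
from h import *
im,st=grab('wrist','w7'); plan((.53,-.22,.012),6.6); print(st['wrist_force'],st['wrist_torque']); edge('w7')
```

```text
cur [ 0.5296 -0.2234  0.0135] yaw 6.49 t 6.33
shift shares now-axes [ 0.04 -0.16  0.08] tgt-axes [ 0.04 -0.16  0.07] turn shares [-0.2  -0.06 -0.02]
[-10.9281607   -0.15398477   7.2752289 ] [-0.23841395  2.27552897  0.14971746]
edge yaw 6.65 n 49 50 gapL,R mm [-0.6 -0.6]
```

Run:
```python
from h import *
im=cv2.imread('pics/w7.png'); a=im[0:110,0:110]; b=im[0:110,490:600]
cv2.imwrite('pics/w7c.png',cv2.resize(np.hstack([a,b]),None,fx=3.6,fy=3.6,interpolation=cv2.INTER_CUBIC))
```

```text
(no output)
```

View pics/w7c.png

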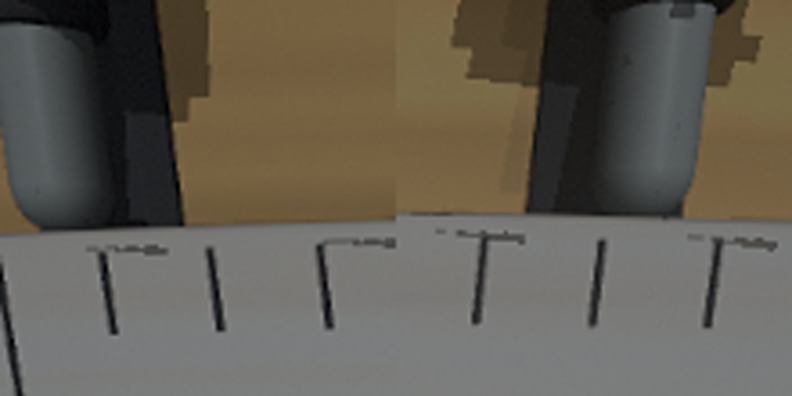

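apply_moves:
  increments:
    - [1, [0.1, 0, -0.06], [0, 0.04, 0]]
    - [1, [0.1, 0, -0.04], [0, 0.04, 0]]
    - [1, [0.1, 0, 0], [0, 0.04, 0]]
    - [1, [0.05, 0, 0], [0, 0.02, 0]]
    - [1, [0, 0, 0], [0, 0, 0]]

```text
t: 6.75
tcp_pos: [0.5313, -0.2231, 0.0136]
tool_rot: [0.998, 0.056, 0.007, -0.014]
wrist_force: [-3.9, -0.3, 0.6]
gripper_width: 0.0858
```

Run:
```python
from h import *
im,st=grab('wrist','w8'); plan((.53,-.22,.012),6.6); print(st['wrist_force'],st['wrist_torque']); edge('w8')
im=cv2.imread('pics/w8.png'); a=im[0:110,0:110]; b=im[0:110,490:600]
cv2.imwrite('pics/w8c.png',cv2.resize(np.hstack([a,b]),None,fx=3.6,fy=3.6,interpolation=cv2.INTER_CUBIC))
```

```text
cur [ 0.5313 -0.2231  0.0136] yaw 6.42 t 6.8
shift shares now-axes [-0.05 -0.16  0.08] tgt-axes [-0.05 -0.16  0.08] turn shares [-0.22 -0.13 -0.02]
[-3.94303773 -0.30939727  0.55662737] [-0.12849871  0.7935812   0.04724653]
edge yaw 6.58 n 49 49 gapL,R mm [-2.3 -2.1]
```

View pics/w8c.png

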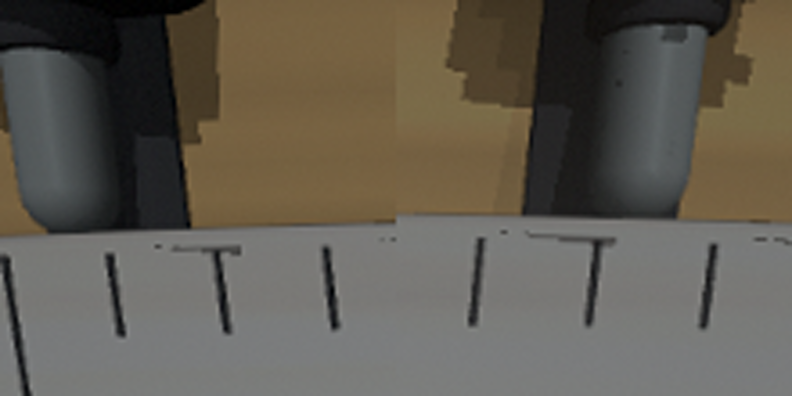

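apply_moves:
  increments:
    - [1, [-0.1, 0, 0], [0, 0, 0]]
    - [1, [-0.3, 0, 0], [0, 0, 0]]
    - [1, [-0.5, 0, 0], [0, 0, 0]]
    - [1, [-0.5, 0, -0.3], [0, 0, 0]]
    - [1, [-0.5, 0, -1], [0, 0, 0]]

```text
t: 7.22
tcp_pos: [0.4991, -0.2262, 0.0399]
tool_rot: [0.998, 0.058, 0.015, -0.013]
wrist_force: [0.7, -0.4, -0.1]
gripper_width: 0.0856
```

Run:
```python
from h import *
im,st=grab('wrist','w9'); plan((.50,-.24,.11),6.6); print(st['wrist_force'],st['wrist_torque']); edge('w9')
```

```text
cur [ 0.499  -0.228   0.0441] yaw 6.57 t 7.27
shift shares now-axes [ 0.1   0.53 -3.3 ] tgt-axes [-0.02  0.6  -3.29] turn shares [-0.18 -0.29 -0.  ]
[ 0.68449201 -0.36647181 -0.11403193] [-0.00272032  0.04654543  0.04181872]Traceback (most recent call last):
  File "<stdin>", line 2, in <module>
  File "h.py", line 40, in edge
    P=ray('wrist',pts,.022,st); k=np.polyfit(P[:,1],P[:,0],1)
  File "h.py", line 19, in ray
    u=cv2.undistortPoints(px,K,D).reshape(-1,2)
      ~~~~~~~~~~~~~~~~~~~^^^^^^^^
cv2.error: OpenCV(4.12.0) /io/opencv/modules/calib3d/src/undistort.dispatch.cpp:347: error: (-215:Assertion failed) CV_IS_MAT(_src) && CV_IS_MAT(_dst) && (_src->rows == 1 || _src->cols == 1) && (_dst->rows == 1 || _dst->cols == 1) && _src->cols + _src->rows - 1 == _dst->rows + _dst->cols - 1 && (CV_MAT_TYPE(_src->type) == CV_32FC2 || CV_MAT_TYPE(_src->type) == CV_64FC2) && (CV_MAT_TYPE(_dst->type) == CV_32FC2 || CV_MAT_TYPE(_dst->type) == CV_64FC2) in function 'cvUndistortPointsInternal'
```

View pics/w9.png

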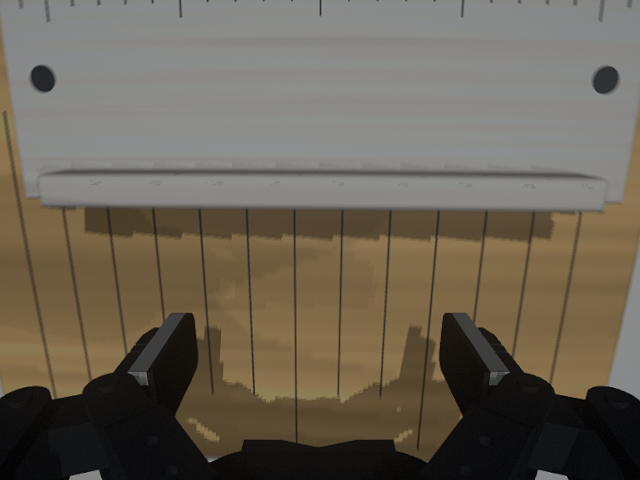

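Clear of the rib. Now up, and over the stops for a look (also the pots).

apply_moves:
  increments:
    - [1, [0, 0.2, -1], [-0.18, -0.29, 0]]
    - [1, [0.2, 0.2, -1], [0, 0, 0]]
    - [1, [0.5, 0.2, -1], [0, 0, 0]]
    - [1, [0.8, 0.2, -0.3], [0, 0, 0]]
    - [1, [0.8, 0.2, 0], [0, 0, 0]]

```text
t: 7.68
tcp_pos: [0.5426, -0.2458, 0.1183]
tool_rot: [0.998, 0.055, 0.002, 0.003]
wrist_force: [-0.3, -0.5, 0.3]
gripper_width: 0.0856
```

Run:
```python
from h import *
im,st=grab('wrist','w10'); plan((.44,-.408,.12),6.6); print(st['wrist_force'])
```

```text
cur [ 0.5467 -0.246   0.1186] yaw 6.37 t 7.73
shift shares now-axes [-6.2   7.46 -0.07] tgt-axes [-6.23  7.43 -0.07] turn shares [ 0.06 -0.07 -0.03]
[-0.26692474 -0.48072732  0.28656791]
```

View pics/w10.png

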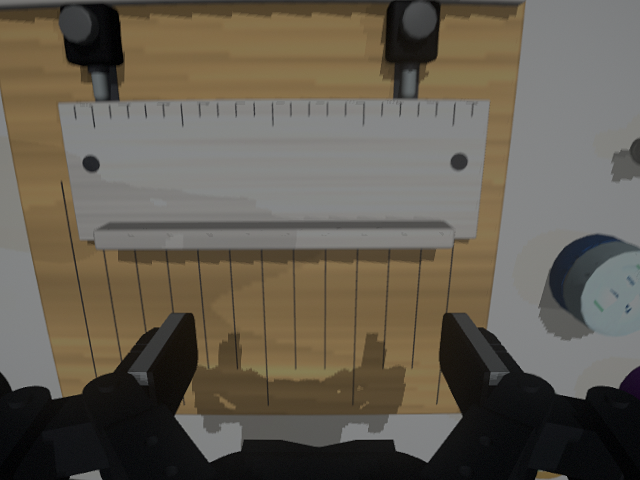

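Run:
```python
from h import *
edge('w10',rows=(60,160),cols=(120,390))
st=np.load('pics/w10.npz')
s=ray('wrist',[(60,102),(489,101),(476,239),(81,241)],.022,st); print(s,s.mean(0))
print('hole mid',ray('wrist',[(91,163.5),(459,161.5)],.022,st).mean(0), 'rib rear top', ray('wrist',[(96,247),(453,248)],.042,st))
im=cv2.imread('pics/w10.png'); a=im[0:120,50:150]; b=im[0:120,360:460]
cv2.imwrite('pics/w10c.png',cv2.resize(np.hstack([a,b]),None,fx=4,fy=4,interpolation=cv2.INTER_CUBIC))
```

```text
edge yaw 6.57 n 27 27 gapL,R mm [-3.2 -2.9]
[[ 0.6087222  -0.09580748  0.022     ]
 [ 0.63494404 -0.33164717  0.022     ]
 [ 0.55620278 -0.3413679   0.022     ]
 [ 0.52870558 -0.10440257  0.022     ]] [ 0.58214365 -0.21830628  0.022     ]
hole mid [ 0.58832544 -0.21701092  0.022     ] rib rear top [[ 0.53341679 -0.1238817   0.042     ]
 [ 0.55466545 -0.32097401  0.042     ]]
```

View pics/w10c.png

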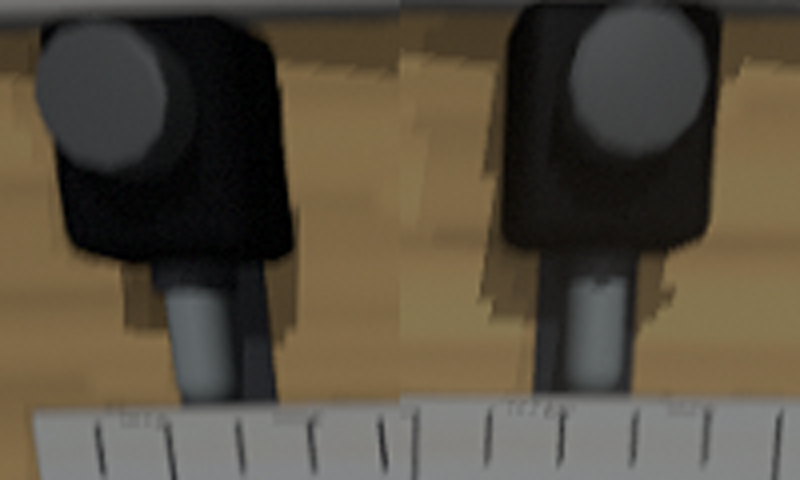

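apply_moves:
  increments:
    - [1, [-1, 0.6, -0.1], [0, 0, 0.1]]
    - [1, [-1, 0.7, -0.1], [0, 0, 0.1]]
    - [1, [-1, 0.7, -0.1], [0, 0, 0.1]]
    - [1, [-1, 0.7, 0], [0, 0, 0.1]]
    - [1, [-1, 0.7, 0], [0, 0, 0.1]]

```text
t: 8.15
tcp_pos: [0.4574, -0.3193, 0.1271]
tool_rot: [0.999, 0.031, 0.012, 0.003]
wrist_force: [-0.1, -0.6, -0.8]
gripper_width: 0.0854
```

apply_moves:
  increments:
    - [1, [-1, 0.8, 0], [0, 0, 0.1]]
    - [1, [-1, 0.8, 0], [0, 0, 0]]
    - [1, [-0.8, 0.8, 0], [0, 0, 0]]
    - [1, [-0.5, 0.5, 0], [0, 0, 0]]
    - [1, [0, 0, 0], [0, 0, 0]]

```text
t: 8.57
tcp_pos: [0.3839, -0.3868, 0.1279]
tool_rot: [1.0, 0.02, 0.013, 0.006]
wrist_force: [0.2, -0.8, 0.7]
gripper_width: 0.0858
```

Run:
```python
from h import *
im,st=grab('wrist','w11'); plan((.432,-.408,.12),2); print(st['wrist_force'])
```

```text
cur [ 0.385  -0.3856  0.128 ] yaw 2.42 t 8.62
shift shares now-axes [2.29 1.21 0.47] tgt-axes [2.31 1.2  0.4 ] turn shares [ 0.1  -0.22  0.06]
[ 0.19676018 -0.7730523   0.72746581]
```

View pics/w11.png

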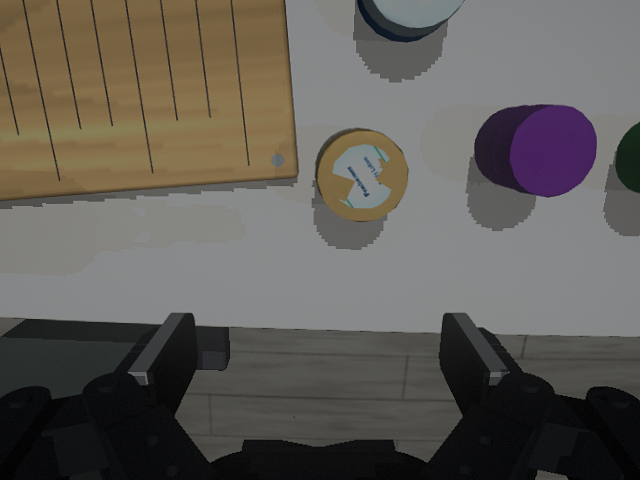

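Run:
```python
from h import *
st=np.load('pics/w11.npz'); im=cv2.imread('pics/w11.png'); hsv=cv2.cvtColor(im,cv2.COLOR_BGR2HSV)
m=((hsv[:,:,1]>60)&(hsv[:,:,0]>8)&(hsv[:,:,0]<30)&(hsv[:,:,2]>110)).astype(np.uint8)*255; m[:,:308]=0
cs,_=cv2.findContours(m,cv2.RETR_EXTERNAL,cv2.CHAIN_APPROX_NONE); c=max(cs,key=cv2.contourArea)
h=cv2.convexHull(c); P=ray('wrist',h.reshape(-1,2),.051,st)
(cc,r)=cv2.minEnclosingCircle(P[:,:2].astype(np.float32)*1000); print('centre mm',cc,'r',r, cv2.boundingRect(c))
plan((cc[0]/1000,cc[1]/1000,.12),2)
```

```text
centre mm (429.45574951171875, -410.3645935058594) r 24.112083435058594 (318, 131, 90, 90)
cur [ 0.385  -0.3856  0.128 ] yaw 2.42 t 8.62
shift shares now-axes [2.16 1.32 0.47] tgt-axes [2.18 1.31 0.4 ] turn shares [ 0.1  -0.22  0.06]
```

apply_moves:
  increments:
    - [1, [0.6, 0.35, 0.1], [0.1, -0.2, 0]]
    - [1, [0.5, 0.35, 0.1], [0, 0, 0]]
    - [1, [0.5, 0.3, 0.1], [0, 0, 0]]
    - [1, [0.5, 0.3, 0], [0, 0, 0]]
    - [1, [0, 0, 0], [0, 0, 0]]

```text
t: 9.03
tcp_pos: [0.4344, -0.4056, 0.1231]
tool_rot: [1.0, 0.024, 0.004, -0.001]
wrist_force: [0.4, -0.5, -0.3]
gripper_width: 0.0853
```

Run:
```python
from h import *
plan((.430,-.410,.01),2)
```

```text
cur [ 0.4344 -0.4056  0.1231] yaw 2.77 t 9.03
shift shares now-axes [-0.28  0.21  5.66] tgt-axes [-0.23  0.21  5.66] turn shares [-0.01 -0.07  0.11]
```

apply_moves:
  increments:
    - [1, [-0.25, 0.25, 0.5], [0, -0.07, 0]]
    - [1, [0, 0, 0.9], [0, 0, 0]]
    - [1, [0, 0, 0.9], [0, 0, 0]]
    - [1, [0, 0, 0.9], [0, 0, 0]]
    - [1, [0, 0, 0.3], [0, 0, 0]]

```text
t: 9.45
tcp_pos: [0.4318, -0.408, 0.0502]
tool_rot: [1.0, 0.028, 0.001, 0.0]
wrist_force: [0.0, -0.9, -0.4]
gripper_width: 0.0852
```

Run:
```python
from h import *
im,st=grab('wrist','w12'); plan((.430,-.410,.01),2)
```

```text
cur [ 0.4315 -0.4078  0.0499] yaw 3.19 t 9.5
shift shares now-axes [-0.09  0.11  2.  ] tgt-axes [-0.08  0.11  2.  ] turn shares [-0.   -0.01  0.17]
```

View pics/w12.png

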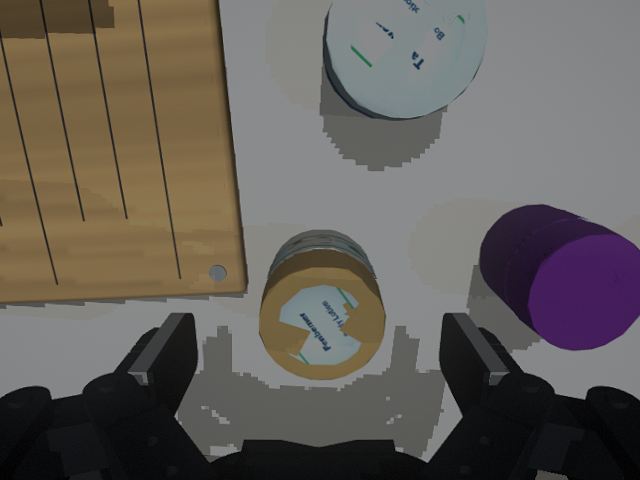

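Run:
```python
from h import *
print(ray('wrist',[(322,323)],.051,np.load('pics/w12.npz')))
```

```text
[[ 0.43050912 -0.41042565  0.051     ]]
```

apply_moves:
  increments:
    - [1, [-0.1, 0.1, 0.8], [0, 0, 0]]
    - [1, [0, 0, 0.7], [0, 0, 0]]
    - [1, [0, 0, 0.4], [0, 0, 0]]
    - [1, [0, 0, 0], [0, 0, 0]]
    - [1, [0, 0, 0], [0, 0, 0]]

```text
t: 9.92
tcp_pos: [0.4297, -0.4097, 0.0119]
tool_rot: [1.0, 0.029, 0.001, 0.0]
wrist_force: [0.7, -0.9, -0.6]
gripper_width: 0.0852
```

Spot on. Close gently.

apply_moves:
  increments:
    - [0.2, [0, 0, 0], [0, 0, 0]]
    - [-0.2, [0, 0, 0], [0, 0, 0]]
    - [-0.4, [0, 0, 0], [0, 0, 0]]
    - [-0.4, [0, 0, 0], [0, 0, 0]]
    - [-0.4, [0, 0, 0], [0, 0, 0]]
  grip_force: 30

```text
t: 10.33
tcp_pos: [0.4311, -0.4107, 0.0151]
tool_rot: [1.0, 0.029, 0.003, 0.002]
wrist_force: [-0.3, -0.8, -2.9]
gripper_width: 0.0488
```

apply_moves:
  increments:
    - [-0.4, [0, 0, 0], [0, 0, 0]]
    - [-0.4, [0, 0, -0.2], [0, 0, 0]]
    - [-0.4, [0, 0, -0.6], [0, 0, 0]]
    - [-0.4, [0, 0, -1], [0, 0, 0]]
    - [-0.4, [0, 0, -1], [0, 0, 0]]

```text
t: 10.75
tcp_pos: [0.4272, -0.4076, 0.0693]
tool_rot: [1.0, 0.029, -0.001, -0.002]
wrist_force: [0.5, -1.1, -2.4]
gripper_width: 0.0487
```

Run:
```python
from h import *
im,st=grab('wrist','w13'); plan((.587,-.2175,.12),6.6); print(st['wrist_force'],st['gripper_width'])
```

```text
cur [ 0.4294 -0.4094  0.0736] yaw 3.3 t 10.8
shift shares now-axes [ 8.42 -9.12 -2.31] tgt-axes [ 8.93 -8.63 -2.32] turn shares [ 0.01 -0.02 -0.48]
[ 0.50901541 -1.09667814 -2.35263857] 0.04872789109607548
```

View pics/w13.png

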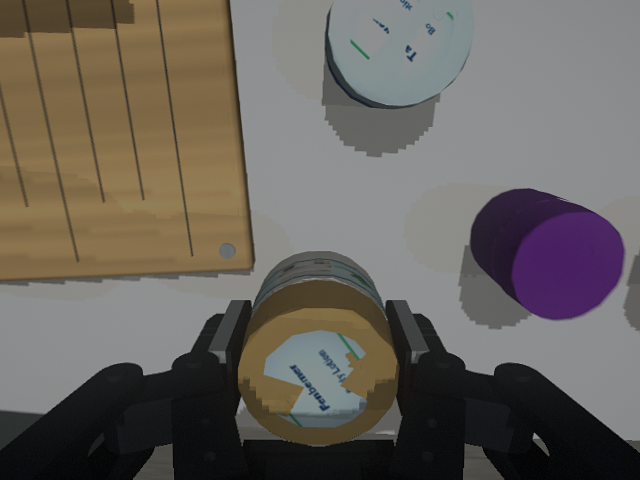

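apply_moves:
  increments:
    - [-0.4, [0.5, -0.5, -0.5], [0, 0, -0.1]]
    - [-0.4, [0.9, -0.9, -0.5], [0, 0, -0.1]]
    - [-0.4, [0.9, -0.9, -0.5], [0, 0, -0.1]]
    - [-0.4, [0.9, -0.9, -0.2], [0, 0, -0.1]]
    - [-0.4, [0.9, -0.9, 0], [0, 0, -0.1]]

```text
t: 11.22
tcp_pos: [0.5042, -0.3227, 0.1135]
tool_rot: [0.999, 0.054, 0.002, 0.003]
wrist_force: [0.2, -0.4, -2.6]
gripper_width: 0.0489
```

apply_moves:
  increments:
    - [-0.4, [0.9, -0.9, 0], [0, 0, 0]]
    - [-0.4, [0.9, -0.9, 0], [0, 0, 0]]
    - [-0.4, [0.9, -0.9, 0], [0, 0, 0]]
    - [-0.4, [0.8, -0.8, 0], [0, 0, 0]]
    - [-0.4, [0.3, -0.3, 0], [0, 0, 0]]

```text
t: 11.63
tcp_pos: [0.5795, -0.2231, 0.1166]
tool_rot: [0.998, 0.061, 0.005, 0.001]
wrist_force: [0.9, 0.4, -2.9]
gripper_width: 0.0489
```

Run:
```python
from h import *
plan((.587,-.2175,.06),6.6); print(robot.get_state()['wrist_force'])
```

```text
cur [ 0.5795 -0.2231  0.1166] yaw 6.95 t 11.63
shift shares now-axes [ 0.38 -0.24  2.83] tgt-axes [ 0.4  -0.24  2.83] turn shares [ 0.03 -0.07  0.05]
[ 0.94801006  0.42789158 -2.89954587]
```

apply_moves:
  increments:
    - [-0.4, [0.3, -0.2, 0.5], [0.03, -0.07, 0.05]]
    - [-0.4, [0.1, 0, 0.6], [0, 0, 0]]
    - [-0.4, [0, 0, 0.6], [0, 0, 0]]
    - [-0.4, [0, 0, 0.3], [0, 0, 0]]
    - [-0.4, [0, 0, 0], [0, 0, 0]]

```text
t: 12.05
tcp_pos: [0.5869, -0.2162, 0.072]
tool_rot: [0.998, 0.059, -0.002, -0.0]
wrist_force: [-0.5, -0.3, -2.4]
gripper_width: 0.0489
```

Run:
```python
from h import *
im,st=grab('wrist','w14'); grab('scene','s14'); plan((.587,-.2175,.037),6.6); print(st['wrist_force'])
im=cv2.imread('pics/s14.png')[200:360,160:400]; cv2.imwrite('pics/s14c.png',cv2.resize(im,None,fx=3,fy=3,interpolation=cv2.INTER_CUBIC))
```

```text
cur [ 0.5873 -0.2166  0.0732] yaw 6.74 t 12.15
shift shares now-axes [-0.02  0.04  1.81] tgt-axes [-0.02  0.04  1.81] turn shares [-0.    0.02  0.02]
[-0.49354395 -0.25189766 -2.43362019]
```

View pics/w14.png

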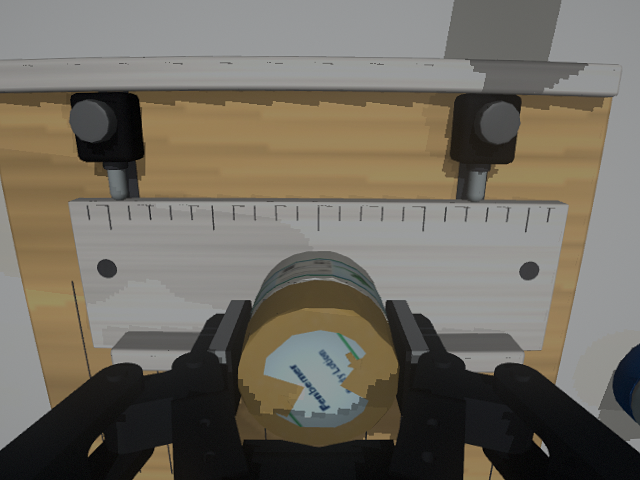

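View pics/s14c.png

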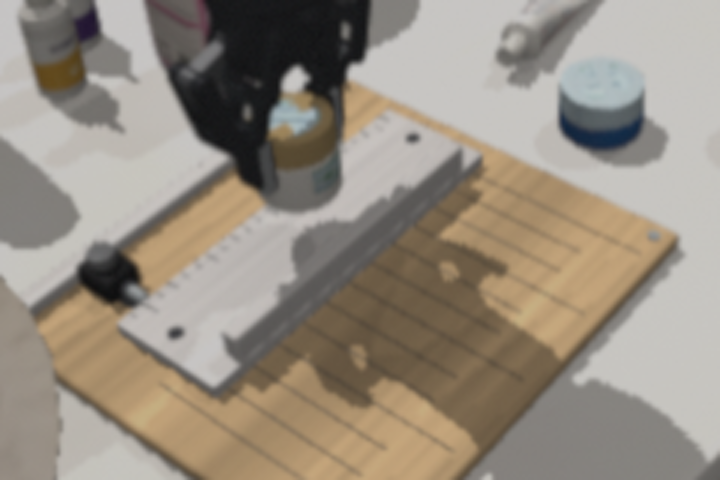

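Run:
```python
from h import *
st=np.load('pics/w14.npz'); h=ray('wrist',[(107,268.5),(529.5,270.5)],.022,st); print(h,h.mean(0))
edge('w14',rows=(170,250),cols=(150,440))
```

```text
[[ 0.5752942  -0.11245556  0.022     ]
 [ 0.59959406 -0.32169285  0.022     ]] [ 0.58744413 -0.2170742   0.022     ]
edge yaw 6.53 n 29 29 gapL,R mm [-4.1 -3.7]
```

apply_moves:
  increments:
    - [-0.4, [0, 0.02, 0.5], [0, 0, 0]]
    - [-0.4, [0, 0.02, 0.4], [0, 0, 0]]
    - [-0.4, [0, 0, 0.3], [0, 0, 0]]
    - [-0.4, [0, 0, 0.15], [0, 0, 0]]
    - [-0.4, [0, 0, 0], [0, 0, 0]]

```text
t: 12.57
tcp_pos: [0.5867, -0.2211, 0.0445]
tool_rot: [0.998, 0.056, -0.0, 0.001]
wrist_force: [0.8, 0.7, -2.8]
gripper_width: 0.0491
```

Run:
```python
from h import *
plan((.587,-.2175,.037),6.6); print(robot.get_state()['wrist_force'])
```

```text
cur [ 0.5867 -0.2211  0.0445] yaw 6.46 t 12.57
shift shares now-axes [ 0.03 -0.18  0.37] tgt-axes [ 0.03 -0.18  0.37] turn shares [ 0.01  0.   -0.02]
[ 0.81671005  0.7414496  -2.76014941]
```

apply_moves:
  increments:
    - [-0.4, [0, -0.15, 0.15], [0, 0, 0]]
    - [-0.4, [0, 0, 0.12], [0, 0, 0]]
    - [-0.4, [0, 0, 0.05], [0, 0, 0]]
    - [-0.4, [0, 0, 0], [0, 0, 0]]
    - [-0.4, [0, 0, 0], [0, 0, 0]]

```text
t: 12.98
tcp_pos: [0.5868, -0.2175, 0.0377]
tool_rot: [0.998, 0.057, 0.0, 0.001]
wrist_force: [-0.2, -0.2, -1.9]
gripper_width: 0.0487
```

Run:
```python
from h import *
plan((.587,-.2175,.037),6.6); print(robot.get_state()['wrist_force'])
```

```text
cur [ 0.5868 -0.2175  0.0377] yaw 6.49 t 12.98
shift shares now-axes [0.01 0.   0.04] tgt-axes [0.01 0.   0.04] turn shares [ 0.01 -0.   -0.02]
[-0.2476745  -0.15321381 -1.92147723]
```

apply_moves:
  increments:
    - [-0.4, [0, 0, 0.06], [0, 0, 0]]
    - [-0.4, [0, 0, 0.03], [0, 0, 0]]
    - [-0.4, [0, 0, 0], [0, 0, 0]]
    - [-0.4, [0, 0, 0], [0, 0, 0]]
    - [-0.4, [0, 0, 0], [0, 0, 0]]

```text
t: 13.4
tcp_pos: [0.5875, -0.2176, 0.0369]
tool_rot: [0.998, 0.057, 0.001, 0.001]
wrist_force: [0.2, -0.7, -2.7]
gripper_width: 0.0485
```

apply_moves:
  increments:
    - [-0.4, [0, 0, 0.06], [0, 0, 0]]
    - [-0.4, [0, 0, 0.03], [0, 0, 0]]
    - [-0.4, [0, 0, 0], [0, 0, 0]]
    - [-0.4, [0, 0, 0], [0, 0, 0]]
    - [-0.4, [0, 0, 0], [0, 0, 0]]

```text
t: 13.82
tcp_pos: [0.5879, -0.2178, 0.0365]
tool_rot: [0.998, 0.057, 0.001, 0.001]
wrist_force: [-0.0, -0.1, -0.6]
gripper_width: 0.0492
```

apply_moves:
  increments:
    - [-0.4, [0, 0, 0.05], [0, 0, 0]]
    - [-0.4, [0, 0, 0], [0, 0, 0]]
    - [-0.4, [0, 0, 0], [0, 0, 0]]
    - [-0.4, [0, 0, 0], [0, 0, 0]]
    - [-0.4, [0, 0, 0], [0, 0, 0]]

```text
t: 14.23
tcp_pos: [0.5881, -0.2179, 0.0365]
tool_rot: [0.998, 0.056, 0.001, 0.002]
wrist_force: [-0.7, 1.1, 1.6]
gripper_width: 0.049
```

Pot bears on the deck (weight off the wrist). Release.

apply_moves:
  increments:
    - [0.1, [0, 0, 0], [0, 0, 0]]
    - [0.3, [0, 0, 0], [0, 0, 0]]
    - [0.5, [0, 0, 0], [0, 0, 0]]
    - [0.7, [0, 0, 0], [0, 0, 0]]
    - [0.8, [0, 0, 0], [0, 0, 0]]

```text
t: 14.65
tcp_pos: [0.5893, -0.2181, 0.0369]
tool_rot: [0.998, 0.056, 0.003, 0.002]
wrist_force: [0.5, -1.5, -0.0]
gripper_width: 0.0764
```

Run:
```python
from h import *
im,st=grab('wrist','w15'); print(st['tcp_pos'],st['wrist_force'],st['gripper_width'])
```

```text
[ 0.58925794 -0.21811391  0.03688654] [ 0.5470388  -1.51332327 -0.02402549] 0.07644651246456717
```

View pics/w15.png

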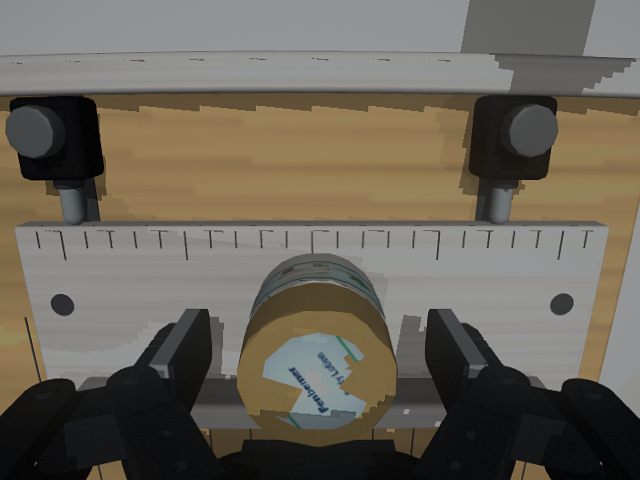

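apply_moves:
  increments:
    - [0.9, [0, 0, -0.3], [0, 0, 0]]
    - [0.9, [0, 0, -0.6], [0, 0, 0]]
    - [0.9, [0, 0, -1], [0, 0, 0]]
    - [0.9, [0, 0, -1], [0, 0, 0]]
    - [0.9, [0, 0, -1], [0, 0, 0]]

```text
t: 15.12
tcp_pos: [0.5859, -0.2169, 0.1156]
tool_rot: [0.998, 0.057, -0.002, 0.0]
wrist_force: [0.3, -0.2, -0.5]
gripper_width: 0.0812
```

apply_moves:
  increments:
    - [0.9, [0, 0, -1], [0, 0, 0]]
    - [0.9, [-0.5, 0, -0.5], [0, 0, 0]]
    - [0.9, [-1, 0, 0], [0, 0, 0]]
    - [0.9, [-1, 0, 0], [0, 0, 0]]
    - [0.9, [-0.5, 0, 0], [0, 0, 0]]

```text
t: 15.53
tcp_pos: [0.532, -0.2236, 0.1595]
tool_rot: [0.998, 0.058, 0.008, 0.003]
wrist_force: [-0.7, -0.3, 0.2]
gripper_width: 0.0811
```

Run:
```python
from h import *
im,st=grab('wrist','w16'); print(st['tcp_pos'],st['wrist_force']); edge('w16',rows=(60,300),cols=(180,440))
```

```text
[ 0.53198346 -0.22364877  0.15948941] [-0.74597015 -0.34435574  0.20183544]
edge yaw 6.57 n 19 24 gapL,R mm [-2.  -1.7]
```

View pics/w16.png

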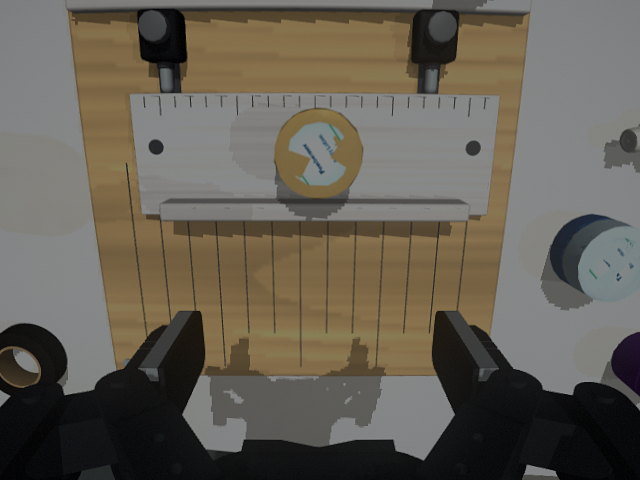

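Run:
```python
from h import *
im=cv2.imread('pics/w16.png'); a=im[0:120,120:220]; b=im[0:120,390:490]
cv2.imwrite('pics/w16c.png',cv2.resize(np.hstack([a,b]),None,fx=4,fy=4,interpolation=cv2.INTER_CUBIC))
grab('scene','s16'); im=cv2.imread('pics/s16.png')[190:370,160:470]; cv2.imwrite('pics/s16c.png',cv2.resize(im,None,fx=2.5,fy=2.5,interpolation=cv2.INTER_CUBIC))
```

```text
(no output)
```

View pics/w16c.png

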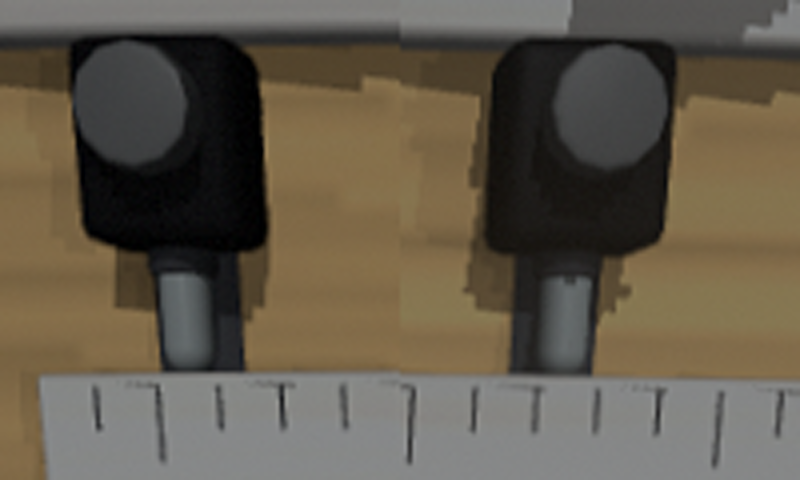

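View pics/s16c.png

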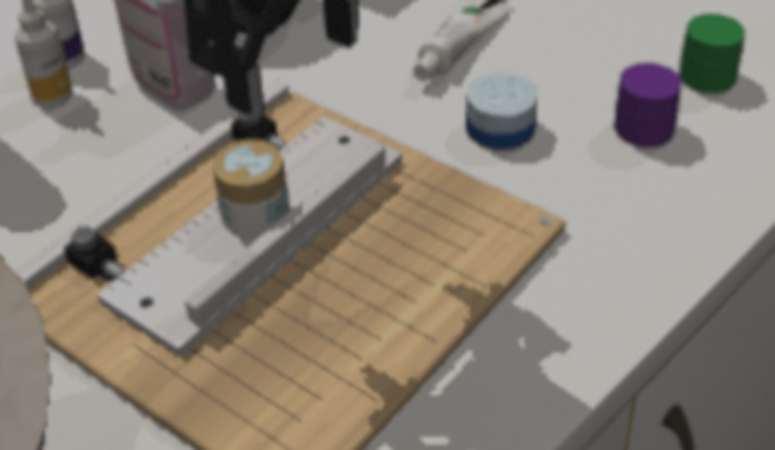

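Run:
```python
from h import *
u=np.array([np.cos(np.radians(6.6)),np.sin(np.radians(6.6)),0])
def c(p,o,s): return (np.array(p,float)+.5)/s-.5+np.array(o)
for n,L in {'w2':[((190,287),(211,418),(140,25),4.5),((549-382.5,291),(549-382.5,427),(400,0),4.5)],
 'w7':[((50,25),(60,228),(0,0),3.6),((655-396,6),(645-396,217),(490,0),3.6)],
 'w8':[((60,48),(70,230),(0,0),3.6),((655-396,26),(640-396,217),(490,0),3.6)],
 'w16':[((185,272),(190,372),(120,0),4),((565-400,277),(563-400,374),(390,0),4)]}.items():
    st=np.load(f'pics/{n}.npz')
    for a,b,o,s in L:
        A=ray('wrist',c(a,o,s),.021,st)[0]; B=ray('wrist',c(b,o,s),.018 if n=='w2' else .022,st)[0]
        print(n,'collar',(A@u*1e3).round(1),'nose/edge',(B@u*1e3).round(1),'len',((A-B)@u*1e3).round(1))
```

```text
w2 collar 609.3 nose/edge 590.4 len 18.9
w2 collar 609.5 nose/edge 590.5 len 19.0
w7 collar 607.9 nose/edge 591.3 len 16.6
w7 collar 607.7 nose/edge 591.2 len 16.5
w8 collar 608.0 nose/edge 593.0 len 15.1
w8 collar 607.9 nose/edge 592.7 len 15.1
w16 collar 607.8 nose/edge 592.5 len 15.3
w16 collar 607.5 nose/edge 592.6 len 14.8
```

Run:
```python
from h import *
st=np.load('pics/w16.npz'); print('lid',ray('wrist',[(318.5,152.5)],.073,st),'holes mid',ray('wrist',[(155.5,147),(473,148.5)],.022,st).mean(0))
s=robot.get_state(); print(s['t'],s['wrist_force'],np.abs(s['qvel']).max())
robot.hand_in()
```

```text
lid [[ 0.58728236 -0.21886945  0.073     ]] holes mid [ 0.58689582 -0.2168788   0.022     ]
15.6333 [ 0.6349083  -0.82634575 -0.90289656] 0.03912353093969783
the job is handed in; nothing more can be done
```

I slid the straightedge forward until its front edge pressed on both spring stops. I then stood the wax pot (tan lid) in the middle of its deck, let go and handed in at 15.6 s.

**How it was done:**
- I pushed the straightedge from behind its rib with the open fingers, turning it about 6° on the way to match the line of the two plungers.
- The push stalled once, with the tool tilting and pressing down on the rib. I corrected that well before reaching the stops.
- It also slipped in jumps, one of 26 mm, which ended about 7 mm short of the stops.
- The highest push force I read was about 11 N. That was in total across both fingers and included friction, so neither stop should have taken more than its 12 N limit. I only read the force between calls, so a brief peak could have been missed.

**Last checks:**
- **Stop contact:** the last close-up shows both plunger noses against the edge. The exposed pins measured about 15.3 mm (left) and 14.8 mm (right), against 19 mm free. They read 15.1 mm each before release, so contact held while the pot was placed.
- **Disagreement on depth:** the pin lengths say the plungers sank about 4 mm, while the edge position says about 2 mm. In other views that second figure ranged from 2 to 4 mm. Either way it is above zero and short of the 6 mm hard end.
- **Feel alone was not enough:** friction hid the small spring forces, so I confirmed contact from the images rather than by force.
- **Pot:** it stands upright, with its lid centre about 2 mm from the middle of the deck. The wrist force was near zero and the gripper was well clear.
- **Cream pot:** I never touched it, and it looks unmoved in the last scene picture.

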